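# Draw the next slide tray from the stacker and lay it on the warmer

## Task

Pull the bottom tray, the orange one that stands proud, straight out of the stacker (its tongue is the handle) so that the other trays drop down and stay stacked inside. Then carry it to the slide warmer and gently set it down flat on the yellow outline, body within the outline and tongue hanging over the plate's edge, and let go. Leave the bottle, beaker and jar where they stand.

Things in the scene. Friction and masses are not known exactly. Their poses are not given: they have to be found in the camera images.
- stacker: Stacker, fixed: open-topped shaft of 4 mm aluminium walls on a grey base. Origin on the table under the shaft's middle; x to its closed back, mouth along -x, z up. Base 84 mm wide (y), 22 mm high, from x = -80 to +60 mm; trays slide on its top. Shaft inside 104 (x) x 68 mm (y), walls up to z = 76 mm. It holds four trays, tongues to -x: the lowest 34 to 46 mm proud, the rest square in the shaft.
- stacker_mouth (a point): Mouth of the stacker: middle of the front opening on the base's top (22 mm above the table, 54 mm from the shaft's middle); axes as the stacker. Above z = 39.5 mm from the table two 4 mm thick posts close the front, with a 32 mm gap for the tongues; under them only the lowest tray passes. The tongues of the others still ride on its body; they drop 13 mm when it is clear of their ends (its centre over 91 mm outside this point).
- tray1_center (a point): Bottom tray, orange. Flat rigid plastic slide tray, about 90 g: body 100 x 64 mm, 13 mm thick; a flat tongue 16 mm wide, 10 mm thick, 45 mm long sticks out of the middle of its -x end at half thickness. The point is the centre of the body, half-way up; x runs along the tray away from the tongue, z up.
- tray1_tongue (a point): Place to grip the orange tray: on its tongue, 82 mm from the body's centre along the tray's -x (the tongue ends at 95 mm), half-way up; same axes. Fingers close along y on 16 mm. Held here, the tray hangs to one side of the grip.
- tray2_center (a point): Second tray from below, blue, like the orange one. Centre of its body, half-way up.
- tray3_center (a point): Third tray from below, green, same shape. Centre of its body, half-way up.
- tray4_center (a point): Top tray, white, same shape. Centre of its body, half-way up.
- warmer_plate (a point): Slide warmer, fixed: white box topped by a dark steel plate 110 (x) x 140 mm (y). Centre of the plate's upper face, 40 mm above the table; z up. A yellow outline 104 x 72 mm, long side along x, is painted round this point: a tray laid on it has its tongue over the +x or -x plate edge (55 mm away), free below down to the table. A panel with a knob, up to 6 mm above the plate, lies at y = 82 to 110 mm.
- bottle: Glass bottle with blue cap, 60 mm across, 115 mm tall; origin under its centre. Leave alone.
- beaker: Glass beaker, 66 mm across, 85 mm tall; origin under its centre. Leave alone.
- jar: White jar with yellow label, 48 mm across, 70 mm tall; origin under its centre. Leave alone.
Mind the look-alikes: they are no part of the job. There is more than one size of the part that bears tray1_center; the job needs the middle-sized.

How it is judged:
By the outcome, as a careful person would: the job done as asked, in the order asked, and still so for the second after the job is handed in, with the robot touching nothing.
It also fails if it takes over 48 s, if anything falls off the work surface, if the arm or the gripper's body presses on something with over 40 N, if the wrist force passes 120 N, or if a joint passes its speed limit or range.

## Robot

A 6-joint arm with a two-finger parallel gripper is mounted at the origin on the work surface. World frame = base frame: x ahead of the robot, y to its left, z up, the work surface at z = 0. Lengths are in m, angles in rad, forces in N, time in s.
With the tool pointing down it reaches from about 0.35 to 0.85 m from the base axis. Payload 8.1 kg.
Tool frame: the origin (TCP) lies at the very end of the fingers, on their centre line; the grasp point (between the pads) lies 19 mm behind it; z points along the fingers, y is the direction in which the jaws open and shut (so a half turn about z gives the same grasp; the last joint's range is limited). The gripper opens to 93 mm and grips with 3 to 60 N. Pads are 15 mm wide; open, the fingers measure 128 mm over their backs; the gripper's body (75 mm by 188 mm) begins 65 mm behind the grasp point.
Start: joints at [1.218, 0.13, 1.488, -0, 1.523, -0.085], TCP at [0.159, 0.579, 0.219] pointing down, gripper open.
Joint ranges: [-2.96, 2.96], [-0.89, 2.26], [0.02, 2.5], [-1.34, 4.48], [0, 2.73], [-2.66, 2.66]. Speed limits (rad/s): [2.39, 2.39, 2.79, 3.14, 3.14, 3.14].

## Interface

Orientations are given as a rotation vector (axis times angle).
In Python, from plant import robot gives the robot as it stands.
- The arm moves only by the shell command python3 -m inch 'ROWS' [FORCE]. ROWS is JSON, a list that holds one entry, the list of rows, each a list of 7 numbers: the shift along the tool's x, y, z in cm, then the turn, a rotation vector about the tool's x, y, z in degrees, then the gripper command: -1 is fully open, 1 is shut, values between are in proportion. A call has 1 to 5 rows; each row shifts and turns the commanded pose from where the row before left it, along the tool's axes as they then stand; what a row does not reach is not made up. A row lasts 1/10 s, in which the tool goes at most 50 mm and 8.59 degrees, less where a joint would pass 70% of its speed; a pose out of reach is approached as far as the arm can. A call with a gripper value outside its range is refused whole. The fingers move at their own pace and stop on an object; FORCE is the grip in N (left out, the last holds). Time passes only in rows, so rows that do not move let the fingers close. It gives the time, the measured TCP pose, the force and the opening at its end, in the units of the state.
- robot.read_state(): the state, without advancing time (a new reading comes with each control period).
- robot.read_camera(name): name is "scene" or "top"; returns a dict with "image" (420x560x3 uint8, blue, green, red), "K" (3x3 intrinsics, pixels), "distortion" ([k1, k2, p1, p2, k3] as OpenCV has them; the pictures are not rectified), "R" (3x3) and "t" (3): a world point X has camera coordinates R X + t. Camera axes: x right, y down, z forward; pixel columns grow to the right and rows downward; lengths in m; the calibration is good to about 2 mm. A picture is of the moment at which its call begins. There is no depth.
- robot.close_job(): hands the job in, once; it reports no verdict.
The state is a dict: "t": time; "q": joint angles; "dq": joint speeds; "joint_torque": joint torques, N m; "tool_pos": TCP position; "orientation": TCP orientation; "force": force on the tool from outside, world axes, zero at the start; "wrist_torque": the same for the moment, N m; "opening": finger opening in m.
Only numpy, scipy, OpenCV 4.12 (cv2) and the standard library are available. Lean on these libraries where they do the work, as an engineer would, in place of code of your own. Each camera call takes 0.05 s, during which the arm holds its last target. There are 200 camera calls.

## Working session

There is one attempt and no reset: what is moved stays moved. The work goes in short steps, Python scripts to look and compute and a shell command to move; the robot and the scene stay as the last step left them, time stands still between calls to the robot, and variables do not carry over. Pictures are saved under pics/ and viewed, about 8 in all and at most 12, crops included, and the job is handed in when it is done.

```bash
mkdir -p pics; ls
python3 - <<'E'
from plant import robot
import cv2,numpy as np
s=robot.read_state();print({k:np.round(v,3) for k,v in s.items()})
for n in("scene","top"):
    c=robot.read_camera(n);cv2.imwrite(f"pics/{n}0.png",c["image"]);np.savez(f"{n}0.npz",**c)
    print(n,c["K"].tolist(),c["distortion"],(-c["R"].T@c["t"]).tolist(),np.round(c["R"],3).tolist())
E
```

```text
pics
{'t': np.float64(0.0), 'q': array([ 1.218,  0.131,  1.489,  0.   ,  1.523, -0.085]), 'dq': array([ 0.001,  0.   ,  0.001, -0.002,  0.   , -0.001]), 'joint_torque': array([-3.0000e-03, -5.5985e+01, -4.9175e+01,  7.6000e-02,  3.6000e-02,
       -0.0000e+00]), 'tool_pos': array([0.159, 0.578, 0.218]), 'orientation': array([-4.190e-01, -3.113e+00,  3.000e-03]), 'force': array([-0.681, -0.33 , -0.084]), 'wrist_torque': array([-0.003, -0.009,  0.012]), 'opening': np.float64(0.093)}
scene [[449.74757587394936, 0.0, 280.17731347687425], [0.0, 449.74757587394936, 209.93714525826294], [0.0, 0.0, 1.0]] [-0.15061754  0.          0.          0.          0.        ] [1.424234388851751, 0.2178059229258109, 0.8642006912579544] [[-0.286, 0.958, -0.02], [0.679, 0.188, -0.71], [-0.676, -0.217, -0.704]]
top [[499.11507256161076, 0.0, 285.3409701366006], [0.0, 499.11507256161076, 204.76433550919407], [0.0, 0.0, 1.0]] [-0.07486219  0.          0.          0.          0.        ] [0.38864903840328563, -0.01640415717276361, 1.291079899831349] [[-0.012, -1.0, 0.01], [-0.98, 0.01, -0.197], [0.197, -0.012, -0.98]]
```

View pics/scene0.png

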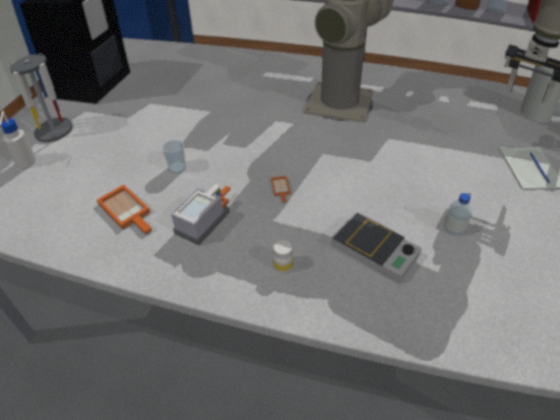

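View pics/top0.png

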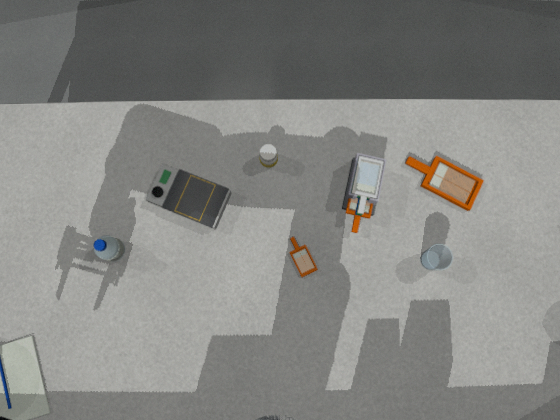

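Scene picture (0): stacker at (200,213) with its tongues pointing up and right, warmer (375,245), jar (283,255), beaker (175,155), bottle (460,213). In the top picture the orange candidates are a large loose tray (452,180), a small loose tray (303,258), and the one in the stacker (360,210). The stacker one fits: it's the middle size, at the bottom and standing proud. I'll confirm that with enlarged crops.

```bash
cat > h.py <<'E'
import numpy as np,cv2
def load(f): return dict(np.load(f))
def unp(c,uv,z):
    p=cv2.undistortPoints(np.array(uv,float).reshape(-1,1,2),c["K"],c["distortion"]).reshape(-1,2)
    d=np.c_[p,np.ones(len(p))]@c["R"]; o=-c["R"].T@c["t"]
    return o+d*((np.asarray(z,float)-o[2])/d[:,2])[:,None]
def proj(c,X): return cv2.projectPoints(np.array(X,float).reshape(-1,3),cv2.Rodrigues(c["R"])[0],c["t"],c["K"],c["distortion"])[0].reshape(-1,2)
def crop(img,u,v,w,h,s): return cv2.resize(img[v:v+h,u:u+w],None,fx=s,fy=s,interpolation=cv2.INTER_CUBIC)
E
python3 - <<'E'
from h import *
t=load("top0.npz")["image"];s=load("scene0.npz")["image"]
a=crop(t,320,140,80,100,6);b=crop(t,140,160,100,75,3.2);d=crop(s,165,170,80,75,4)
o=np.zeros((600,800,3),np.uint8);o[:600,:480]=a;o[:240,480:800]=b;o[260:560,480:800]=d
cv2.imwrite("pics/c1.png",o)
E
```

```text
(no output)
```

View pics/c1.png

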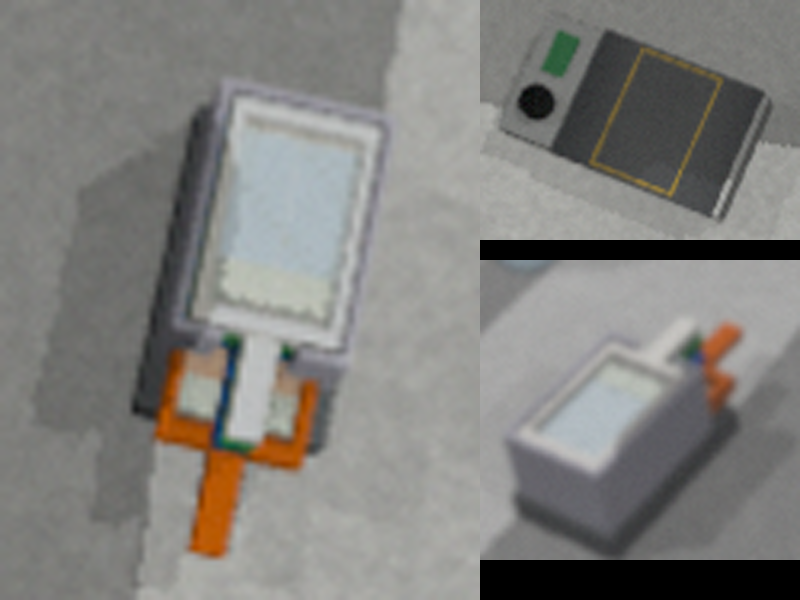

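The crop confirms it. The orange tray sits at the bottom of the stacker, front corners at crop (157,437) and (300,468), tongue tip at (190–227,554), under the blue, green and white tongues. The warmer outline corners are at (641,50), (721,76), (673,194) and (592,163).

Run:
```python
from h import *
c=load("top0.npz")
A=lambda l:(np.array(l,float)+.5)/6-.5+[320,140]
B=lambda l:(np.array(l,float)-[480,0]+.5)/3.2-.5+[140,160]
def rect(P):
    m=P.mean(0);return np.round(m,4),[round(float(np.linalg.norm(P[i]-P[(i+1)%4])),4) for i in range(4)],[round(float(np.degrees(np.arctan2(*(P[(i+1)%4]-P[i])[[1,0]]))),1) for i in range(4)]
print("wall",rect(unp(c,A([(222,80),(390,118),(348,362),(172,328)]),.076)))
f=unp(c,A([(157,437),(300,468)]),.035);print("trayfront",f.round(4),f.mean(0),np.degrees(np.arctan2(*(f[1]-f[0])[[1,0]])))
t=unp(c,A([(190,552),(227,556)]),.0335);print("tip",t.round(4),t.mean(0).round(4))
P=unp(c,B([(641,50),(721,76),(673,194),(592,163)]),.04);print("outline",P.round(4),rect(P))
for n,u in(("jar",(268,155)),("beaker",(436,258)),("bottle",(108,250))): print(n,unp(c,[u],.06).round(3))
```

```text
wall (array([ 0.7035, -0.2373,  0.076 ]), [0.073, 0.108, 0.0746, 0.1105], [-103.7, 167.6, 78.2, -13.3])
trayfront [[ 0.6192 -0.1862  0.035 ]
 [ 0.6051 -0.2471  0.035 ]] [ 0.61217121 -0.21664127  0.035     ] -103.08446000376925
tip [[ 0.5697 -0.1987  0.0335]
 [ 0.5678 -0.2144  0.0335]] [ 0.5687 -0.2066  0.0335]
outline [[0.7204 0.2146 0.04  ]
 [0.698  0.1494 0.04  ]
 [0.6019 0.1861 0.04  ]
 [0.6277 0.2515 0.04  ]] (array([0.662 , 0.2004, 0.04  ]), [0.069, 0.1028, 0.0703, 0.0998], [-108.9, 159.1, 68.5, -21.7])
jar [[0.767 0.012 0.06 ]]
beaker [[ 0.497 -0.405  0.06 ]]
bottle [[0.526 0.411 0.06 ]]
```

```bash
cat > d.py <<'E'
import sys,numpy as np
from plant import robot
from scipy.spatial.transform import Rotation as R
x,y,z,yaw=map(float,sys.argv[1:5])  # target TCP m, tray yaw deg (tool x = -tray x)
s=robot.read_state();r=R.from_rotvec(s["orientation"])
a=np.radians(yaw+180);T=R.from_matrix(np.array([[np.cos(a),np.sin(a),0],[np.sin(a),-np.cos(a),0],[0,0,-1]]))
print("t",round(float(s["t"]),2),"pos",s["tool_pos"].round(4),"turn",np.degrees((r.inv()*T).as_rotvec()).round(2),"shift_cm(target axes)",(T.inv().apply(np.array([x,y,z])-s["tool_pos"])*100).round(2),"F",s["force"].round(1),"op",round(float(s["opening"]),4))
E
python3 d.py .5814 -.2095 .12 -12.9
```

```text
t 0.1 pos [0.1586 0.5781 0.2177] turn [-0.09 -0.01 -2.45] shift_cm(target axes) [-58.8  -67.34   9.77] F [ 0.5 -0.3  0.3] op 0.0933
```

```bash
python3 -m inch '[[[0,0,0,0,0,-2.4,-1],[-2.9,-3.4,0,0,0,0,-1],[-2.9,-3.4,0,0,0,0,-1],[-2.9,-3.4,0,0,0,0,-1],[-2.9,-3.4,0,0,0,0,-1]]]'; python3 d.py .5814 -.2095 .12 -12.9
```

```text
t: 0.6
tool_pos: [0.2415, 0.4184, 0.218]
orientation: [-0.353, -3.121, 0.001]
force: [1.5, 0.2, -0.2]
opening: 0.093
t 0.6 pos [0.2415 0.4184 0.218 ] turn [-0.05 -0.01 -0.01] shift_cm(target axes) [-47.15 -53.62   9.8 ] F [ 1.5  0.2 -0.2] op 0.093
```

```bash
python3 -m inch '[[[-2.9,-3.4,0,0,0,0,-1],[-2.9,-3.4,0,0,0,0,-1],[-2.9,-3.4,0,0,0,0,-1],[-2.9,-3.4,0,0,0,0,-1],[-2.9,-3.4,0,0,0,0,-1]]]' >/dev/null; python3 -m inch '[[[-2.9,-3.4,0.8,0,0,0,-1],[-2.9,-3.4,0.8,0,0,0,-1],[-2.9,-3.4,0.8,0,0,0,-1],[-2.9,-3.4,0.8,0,0,0,-1],[-2.9,-3.4,0.8,0,0,0,-1]]]'; python3 -m inch '[[[-2.9,-3.4,1,0,0,0,-1],[-2.9,-3.4,1,0,0,0,-1],[-2.9,-3.4,1,0,0,0,-1],[-2.9,-3.4,1,0,0,0,-1],[-2.9,-3.4,1,0,0,0,-1]]]';python3 d.py .5814 -.2095 .12 -12.9
```

```text
t: 1.6
tool_pos: [0.4481, 0.0219, 0.1781]
orientation: [0.354, 3.122, 0.0]
force: [0.6, 0.1, -0.2]
opening: 0.0931
t: 2.1
tool_pos: [0.5513, -0.1761, 0.1277]
orientation: [-0.354, -3.121, -0.0]
force: [-0.3, 0.5, 0.4]
opening: 0.0927
t 2.1 pos [ 0.5513 -0.1761  0.1277] turn [ 0.01 -0.04 -0.06] shift_cm(target axes) [-3.68 -2.58  0.77] F [-0.3  0.5  0.4] op 0.0927
```

```bash
python3 -m inch '[[[-1.8,-1.3,1.2,0,0,0,-1],[-1.9,-1.3,2.5,0,0,0,-1],[0,0,3,0,0,0,-1],[0,0,2.5,0,0,0,-1],[0,0,1.5,0,0,0,-1]]]' >/dev/null; python3 -m inch '[[[0,0,0.7,0,0,0,-1],[0,0,0.3,0,0,0,-1]]]';python3 d.py .5814 -.2095 .0105 -12.9
python3 - <<'E'
from h import *
from plant import robot
o=np.zeros((600,800,3),np.uint8)
c=robot.read_camera("scene");np.savez("scene1.npz",**c);o[:600,:400]=crop(c["image"],170,150,80,120,5)
c=robot.read_camera("top");np.savez("top1.npz",**c);o[:600,400:]=crop(c["image"],315,150,80,120,5)
cv2.imwrite("pics/c2.png",o)
E
```

```text
t: 2.8
tool_pos: [0.5811, -0.2078, 0.0113]
orientation: [-0.354, -3.121, -0.0]
force: [-0.2, -0.1, -1.1]
opening: 0.0926
t 2.8 pos [ 0.5811 -0.2078  0.0113] turn [ 0.01 -0.04 -0.03] shift_cm(target axes) [-0.07 -0.16  0.08] F [-0.2 -0.1 -1.1] op 0.0926
```

View pics/c2.png

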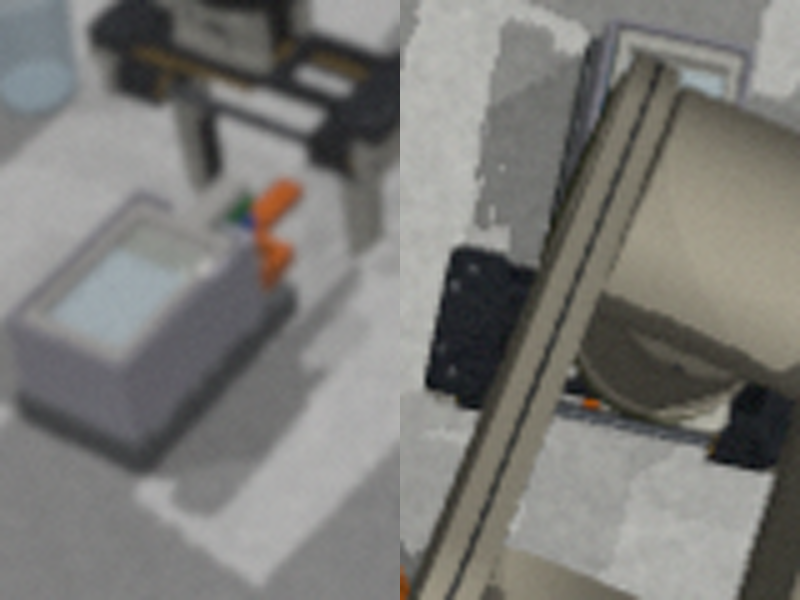

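The scene crop shows the fingers astride the orange tongue at (278,200), left finger near (200,150), right near (362,210), with nothing else between them. I'll close gently first, then firm up.

```bash
python3 -m inch '[[[0,-0.1,0,0,0,0,0.2],[0,0,0,0,0,0,0.8],[0,0,0,0,0,0,1],[0,0,0,0,0,0,1],[0,0,0,0,0,0,1]]]' 6; python3 -m inch '[[[0,0,0,0,0,0,1],[0,0,0,0,0,0,1],[0,0,0,0,0,0,1]]]';python3 d.py .5814 -.2095 .0105 -12.9
```

```text
t: 3.4
tool_pos: [0.5812, -0.209, 0.0119]
orientation: [0.354, 3.121, -0.0]
force: [0.5, 0.3, -0.6]
opening: 0.0578
t: 3.7
tool_pos: [0.581, -0.209, 0.0116]
orientation: [-0.354, -3.121, -0.0]
force: [-0.3, 0.9, -0.3]
opening: 0.0337
t 3.7 pos [ 0.581  -0.209   0.0116] turn [ 0.   -0.01 -0.04] shift_cm(target axes) [-0.05 -0.04  0.11] F [-0.3  0.9 -0.3] op 0.0337
```

```bash
python3 -m inch '[[[0,0,0,0,0,0,1],[0,0,0,0,0,0,1],[0,0,0,0,0,0,1]]]' 6;python3 d.py .5814 -.2095 .0105 -12.9; python3 -m inch '[[[0,0,0,0,0,0,1],[0,0,0,0,0,0,1]]]' 50; python3 d.py .5814 -.2095 .0105 -12.9
```

```text
t: 4.0
tool_pos: [0.5811, -0.209, 0.0116]
orientation: [-0.354, -3.122, -0.0]
force: [-0.3, 0.1, 0.1]
opening: 0.0159
t 4.0 pos [ 0.5811 -0.209   0.0116] turn [ 0.   -0.   -0.05] shift_cm(target axes) [-0.05 -0.04  0.11] F [-0.3  0.1  0.1] op 0.0159
t: 4.2
tool_pos: [0.581, -0.209, 0.0116]
orientation: [-0.354, -3.122, -0.0]
force: [0.5, 0.4, -0.2]
opening: 0.0151
t 4.2 pos [ 0.581  -0.209   0.0116] turn [-0.   -0.   -0.04] shift_cm(target axes) [-0.05 -0.04  0.11] F [ 0.5  0.4 -0.2] op 0.0151
```

```bash
python3 -m inch '[[[0.3,0,0,0,0,0,1],[0.6,0,0,0,0,0,1],[0.8,0,0,0,0,0,1],[0.8,0,0,0,0,0,1]]]'; python3 -m inch '[[[0.8,0,0,0,0,0,1],[0.8,0,0,0,0,0,1],[0.8,0,0,0,0,0,1],[0.8,0,0,0,0,0,1]]]'; python3 d.py .5814 -.2095 .0105 -12.9
```

```text
t: 4.6
tool_pos: [0.5565, -0.2033, 0.0119]
orientation: [0.354, 3.121, -0.0]
force: [4.2, -2.0, -0.9]
opening: 0.0154
t: 5.0
tool_pos: [0.5243, -0.1959, 0.0114]
orientation: [-0.354, -3.121, -0.0]
force: [1.7, 0.5, 0.3]
opening: 0.0151
t 5.0 pos [ 0.5243 -0.1959  0.0114] turn [ 0.01 -0.06 -0.05] shift_cm(target axes) [-5.87 -0.05  0.09] F [1.7 0.5 0.3] op 0.0151
```

```bash
python3 -m inch '[[[0.8,0,0,0,0,0,1],[0.8,0,0,0,0,0,1],[0.8,0,0,0,0,0,1],[0.8,0,0,0,0,0,1]]]'; python3 -m inch '[[[0.8,0,0,0,0,0,1],[0.8,0,0,0,0,0,1],[0.8,0,0,0,0,0,1],[0.8,0,0,0,0,0,1],[0.8,0,0,0,0,0,1]]]'; python3 d.py .5814 -.2095 .0105 -12.9
python3 - <<'E'
from h import *
from plant import robot
o=np.zeros((600,800,3),np.uint8)
c=robot.read_camera("scene");np.savez("scene2.npz",**c);o[:600,:400]=crop(c["image"],170,140,100,150,4)
c=robot.read_camera("top");np.savez("top2.npz",**c);o[:600,400:]=crop(c["image"],310,140,100,150,4)
cv2.imwrite("pics/c3.png",o)
E
```

```text
t: 5.4
tool_pos: [0.4934, -0.1888, 0.0115]
orientation: [-0.354, -3.121, -0.0]
force: [1.6, -0.1, -1.4]
opening: 0.0154
t: 5.9
tool_pos: [0.4547, -0.1799, 0.0116]
orientation: [-0.354, -3.122, -0.0]
force: [0.5, -0.1, -1.6]
opening: 0.0156
t 5.9 pos [ 0.4547 -0.1799  0.0116] turn [ 0.   -0.   -0.04] shift_cm(target axes) [-13.02  -0.05   0.11] F [ 0.5 -0.1 -1.6] op 0.0156
```

View pics/c3.png

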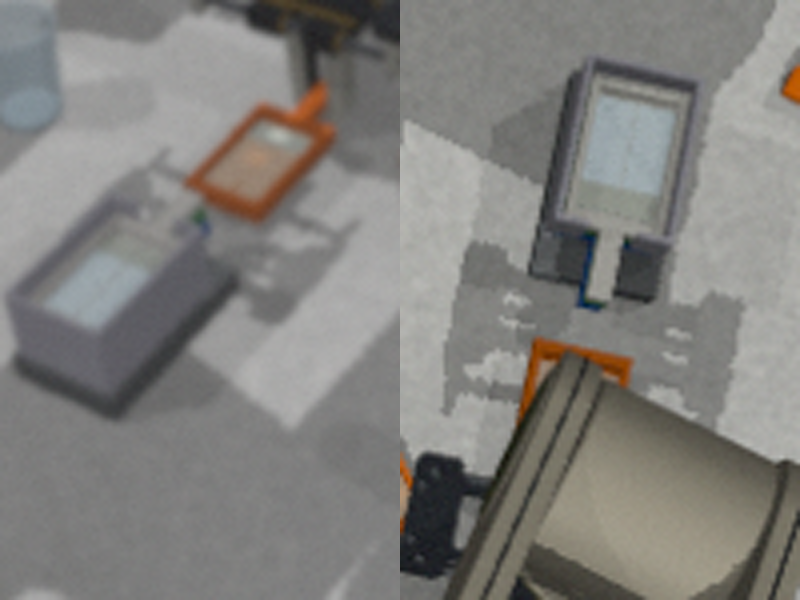

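The scene crop shows the orange tray fully out, body around (265,160). The top crop shows the white, green and blue trays lower down in the stacker with tongues through the gap at (600,265). Next: lift, and refine the outline pose from both cameras.

```bash
python3 -m inch '[[[0,0,-1,0,0,0,1],[0,0,-2.5,0,0,0,1],[0,0,-2.5,0,0,0,1],[0,0,-2.5,0,0,0,1],[0,0,-2,0,0,0,1]]]'
cat > fit.py <<'E'
from h import *
from scipy.optimize import least_squares
def rectdist(p,x,y,a,L,W):
    R=np.array([[np.cos(a),np.sin(a)],[-np.sin(a),np.cos(a)]]);q=np.abs((p-[x,y])@R.T)
    dx=q[:,0]-L/2;dy=q[:,1]-W/2
    return np.where((dx>0)&(dy>0),np.hypot(dx,dy),np.maximum(dx,dy))
def fit(c,m,z,L,W,x0,w=None):
    v,u=np.nonzero(m);p=unp(c,np.c_[u,v],z)[:,:2];w=np.ones(len(p)) if w is None else w[m]
    f=lambda q:rectdist(p,q[0],q[1],q[2],L,W)*1e3*np.sqrt(w/w.max())
    s=least_squares(f,x0,loss="soft_l1");return s.x,np.sqrt((s.fun**2).mean()),len(p)
E
python3 - <<'E'
from fit import *
for n,roi in(("top0",(170,165,240,235)),("scene0",(335,210,400,265))):
    c=load(n+".npz");im=c["image"].astype(float);y=(im[...,2]+im[...,1])/2-im[...,0]
    m=np.zeros(y.shape,bool);m[roi[1]:roi[3],roi[0]:roi[2]]=1
    m&=(y>22)&(im[...,2]>=im[...,1])
    x,e,k=fit(c,m,.04,.104,.072,[.662,.2,-.363],y);print(n,x[:2].round(4),np.degrees(x[2]).round(2),e,k)
E
```

```text
t: 6.5
tool_pos: [0.4563, -0.1805, 0.1194]
orientation: [0.354, 3.119, -0.001]
force: [0.1, 0.2, -1.2]
opening: 0.0156
top0 [0.662  0.2009] -22.79 1.2137290707405999 195
scene0 [0.6629 0.2005] -22.08 1.802029608348813 213
```

```bash
python3 -m inch '[[[0,0,0,0,0,3,1],[0,0,0,0,0,4,1],[0,0,0,0,0,2.6,1]]]'; python3 d.py .5864 .2323 .075 -22.5
```

```text
t: 6.8
tool_pos: [0.4561, -0.1804, 0.118]
orientation: [0.618, 3.079, -0.001]
force: [-0.6, 0.2, -1.8]
opening: 0.0156
t 6.8 pos [ 0.4561 -0.1804  0.118 ] turn [-0.01  0.1  -0.2 ] shift_cm(target axes) [ 3.75 43.11  4.3 ] F [-0.6  0.2 -1.8] op 0.0156
```

```bash
python3 -m inch '[[[0.1,1,0,0,0,0,1],[0.2,2,0,0,0,0,1],[0.3,3,0,0,0,0,1],[0.3,3,0,0,0,0,1],[0.3,3,0,0,0,0,1]]]'; python3 -m inch '[[[0.3,3,0,0,0,0,1],[0.3,3,0,0,0,0,1],[0.3,3,0,0,0,0,1],[0.3,3,0,0,0,0,1],[0.3,3,0,0,0,0,1]]]' ; python3 -m inch '[[[0.2,3,0,0,0,0,1],[0.2,3,0,0,0,0,1],[0.2,3,0,0,0,0,1],[0.2,3,0,0,0,0,1],[0.2,2,0.5,0,0,0,1]]]';python3 -m inch '[[[0,1,1,0,0,0,1],[0,0.6,1,0,0,0,1],[0,0.3,1,0,0,0,1],[0,0,0,0,0,0,1]]]'; python3 d.py .5864 .2323 .075 -22.5
```

```text
t: 7.3
tool_pos: [0.4909, -0.063, 0.1173]
orientation: [0.612, 3.081, 0.0]
force: [0.2, 0.7, -0.9]
opening: 0.0153
t: 7.8
tool_pos: [0.5343, 0.0818, 0.1172]
orientation: [0.611, 3.081, 0.001]
force: [0.6, -0.3, -1.1]
opening: 0.0157
t: 8.3
tool_pos: [0.5792, 0.2159, 0.1129]
orientation: [0.609, 3.08, 0.003]
force: [-0.6, -1.0, -0.9]
opening: 0.0151
t: 8.7
tool_pos: [0.584, 0.2294, 0.0788]
orientation: [-0.614, -3.077, 0.003]
force: [-0.6, -0.6, -1.5]
opening: 0.0155
t 8.7 pos [0.584  0.2294 0.0788] turn [-0.16 -0.19 -0.05] shift_cm(target axes) [-0.12  0.36  0.38] F [-0.6 -0.6 -1.5] op 0.0155
```

```bash
python3 -m inch '[[[-0.1,0.3,0.5,0,0,0,1],[0,0,1,0,0,0,1],[0,0,1,0,0,0,1],[0,0,0.3,0,0,0,1],[0,0,0,0,0,0,1]]]'; python3 d.py .5864 .2323 .05 -22.5
python3 - <<'E'
from h import *
from plant import robot
o=np.zeros((600,800,3),np.uint8)
c=robot.read_camera("scene");np.savez("scene3.npz",**c);o[:600,:480]=crop(c["image"],330,180,80,100,6)
c=robot.read_camera("top");np.savez("top3.npz",**c);o[:400,480:]=crop(c["image"],150,150,80,100,4)
cv2.imwrite("pics/c4.png",o)
E
```

```text
t: 9.2
tool_pos: [0.5869, 0.2323, 0.0525]
orientation: [-0.614, -3.079, 0.002]
force: [0.4, -0.8, -0.2]
opening: 0.0154
t 9.2 pos [0.5869 0.2323 0.0525] turn [-0.07 -0.08 -0.06] shift_cm(target axes) [ 0.05 -0.02  0.25] F [ 0.4 -0.8 -0.2] op 0.0154
```

View pics/c4.png

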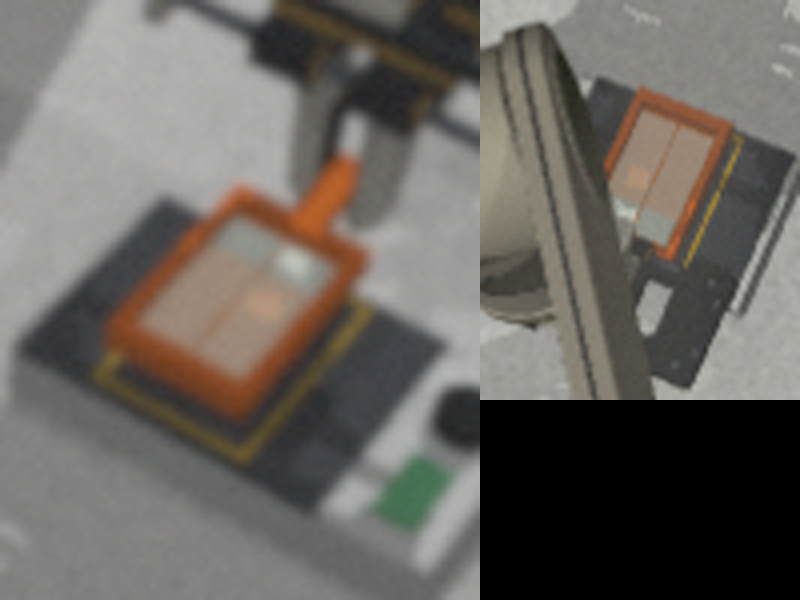

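The scene crop shows the tray nearly level, 21 mm above the outline. The outline's tail side runs (100,378)–(240,460) and the body covers (108–370,187–418). I'll fit its pose from silhouettes in both cameras.

```bash
cat > trayfit.py <<'E'
from fit import *
from scipy.optimize import minimize
from scipy.spatial.transform import Rotation as R
S=4
def box(x0,x1,w,h): return np.array([[x,y,z] for x in(x0,x1) for y in(-w/2,w/2) for z in(-h/2,h/2)])
PARTS=[box(-.05,.05,.064,.013),box(-.095,-.05,.016,.010)]
def pose(q): # x,y,z mm, yaw,pitch,roll deg
    return R.from_euler("ZYX",q[3:6],degrees=True),np.array(q[:3])/1e3
def render(c,q,roi):
    r,t=pose(q);m=np.zeros(((roi[3]-roi[1])*S,(roi[2]-roi[0])*S),np.uint8)
    for P in PARTS:
        uv=proj(c,r.apply(P)+t);uv=((uv-[roi[0],roi[1]]+.5)*S-.5)
        cv2.fillConvexPoly(m,np.round(cv2.convexHull(uv.astype(np.float32))*16).astype(np.int32),255,cv2.LINE_AA,4)
    return cv2.resize(m,None,fx=1/S,fy=1/S,interpolation=cv2.INTER_AREA)/255.
def mask(c,roi,hull):
    im=cv2.resize(c["image"][roi[1]:roi[3],roi[0]:roi[2]],None,fx=S,fy=S,interpolation=cv2.INTER_CUBIC).astype(int)
    m=((im[...,2]-im[...,0]>55)&(im[...,2]-im[...,1]>45)).astype(np.uint8)
    k=max(cv2.findContours(m,cv2.RETR_EXTERNAL,cv2.CHAIN_APPROX_NONE)[0],key=cv2.contourArea)
    o=np.zeros(m.shape,np.uint8);cv2.fillPoly(o,[cv2.convexHull(k) if hull else k],255)
    return cv2.resize(o,None,fx=1/S,fy=1/S,interpolation=cv2.INTER_AREA)/255.
def solve(views,q0,free):
    M=[(c,roi,mask(c,roi,h),v) for c,roi,h,v in views]
    def f(p):
        q=np.array(q0,float);q[free]=p
        return sum((((render(c,q,roi)-m)**2)*v).sum() for c,roi,m,v in M)
    p0=np.array(q0,float)[free];sim=np.vstack([p0]+[p0+4*np.eye(len(p0))[i] for i in range(len(p0))])
    s=minimize(f,p0,method="Nelder-Mead",options=dict(initial_simplex=sim,maxiter=900,xatol=.02,fatol=.01))
    q=np.array(q0,float);q[free]=s.x;return q,s.fun,f(p0)
E
python3 - <<'E'
from trayfit import *
cs,ct=load("scene3.npz"),load("top3.npz")
rs=(335,200,405,260);vs=np.ones((60,70));vs[:16,48:]=0   # hide tongue/fingers
rt=(180,160,225,225);vt=np.zeros((65,45))
# crop4 offset (150,150)*4, x origin 480
U,V=np.meshgrid(np.arange(180,225),np.arange(160,225));uc=(U-150)*4+480;vc=(V-150)*4
vt[((uc>=665)&(vc<250))|((uc>=630)&(vc<140))]=1
q0=[662.5,200.7,67,-22.5,0,0]
for nm,v in(("both",[(cs,rs,False,vs),(ct,rt,True,vt)]),("scene",[(cs,rs,False,vs)])):
    q,e,e0=solve(v,q0,[0,1,2,3,4] if nm=="both" else [0,1,3,4]);print(nm,q.round(2),round(e,1),round(e0,1))
q,e,e0=solve([(ct,rt,True,vt)],q0,[0,1,3]);print("top",q.round(2),e,e0)
E
```

```text
both [663.84 200.36  68.31 -20.91  -4.37   0.  ] 71.9 99.7
scene [662.86 198.32  67.   -21.73  -4.88   0.  ] 37.2 73.1
top [664.13 202.81  67.   -22.36   0.     0.  ] 3.818208381391772 26.645305651672437
```

Run:
```python
from trayfit import *
cs,ct=load("scene3.npz"),load("top3.npz")
rs=(335,200,405,260);rt=(180,160,225,225)
def ov(c,roi,q,h,s):
    k=cv2.resize(c["image"][roi[1]:roi[3],roi[0]:roi[2]],None,fx=s,fy=s,interpolation=cv2.INTER_CUBIC)
    for m,col in((mask(c,roi,h),(0,255,0)),(render(c,q,roi),(255,0,255))):
        m=cv2.resize(m,None,fx=s,fy=s,interpolation=cv2.INTER_LINEAR)
        cv2.drawContours(k,cv2.findContours((m>.5).astype(np.uint8),0,1)[0],-1,col,1)
    return k
q=[662.5,200.7,69.4,-22.5,0,0]
o=np.zeros((600,800,3),np.uint8);a=ov(cs,rs,q,False,7);b=ov(ct,rt,q,True,6)
o[:a.shape[0],:a.shape[1]]=a;o[:b.shape[0],500:500+b.shape[1]]=b[:,:300]
cv2.imwrite("pics/ov.png",o)
```

```text
(no output)
```

View pics/ov.png

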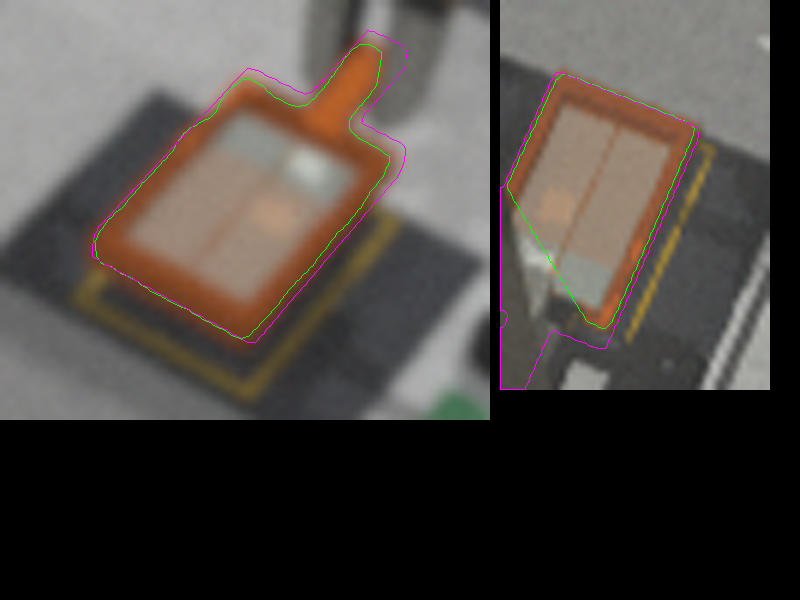

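```bash
sed -i 's/>55)/>30)/;s/>45)/>24)/' trayfit.py
python3 - <<'E'
from trayfit import *
cs,ct=load("scene3.npz"),load("top3.npz")
rs=(335,200,405,260);vs=np.ones((60,70));vs[:16,48:]=0
rt=(180,160,225,225);vt=np.zeros((65,45))
U,V=np.meshgrid(np.arange(180,225),np.arange(160,225));uc=(U-150)*4+480;vc=(V-150)*4
vt[((uc>=665)&(vc<240))|((uc>=630)&(vc<140))]=1
q0=[662.5,200.7,69.4,-22.5,0,0]
a,b=(cs,rs,False,vs),(ct,rt,True,vt)
for nm,v,fr in(("both",[a,b],[0,1,2,3,4]),("both nopitch",[a,b],[0,1,2,3]),("scene",[a],[0,1,3]),("top",[b],[0,1,3])):
    q,e,e0=solve(v,q0,fr);print(nm,q.round(2),round(e,1),round(e0,1))
E
```

```text
both [664.93 199.16  68.61 -22.46   0.81   0.  ] 17.8 67.5
both nopitch [664.97 199.12  68.51 -22.27   0.     0.  ] 19.0 67.5
scene [666.2  198.54  69.4  -22.51   0.     0.  ] 7.5 55.7
top [664.39 200.33  69.4  -23.     0.     0.  ] 0.9 11.8
```

Fits per camera against the outline agree: the tray is about 3 mm too far along its x. Shift tool +x by 0.3 cm, go down to about 3 mm above the plate and check again.

```bash
python3 -m inch '[[[0.3,0,0.3,0,0,0,1],[0,0,0.6,0,0,0,1],[0,0,0.6,0,0,0,1],[0,0,0.3,0,0,0,1],[0,0,0,0,0,0,1]]]'; python3 d.py .584 .2332 .0296 -22.5
cat > chk.py <<'E'
import sys
from trayfit import *
from plant import robot
n=sys.argv[1]
z=float(sys.argv[2])
cs=robot.read_camera("scene");ct=robot.read_camera("top");np.savez(f"scene{n}.npz",**cs);np.savez(f"top{n}.npz",**ct)
rs=(330,200,405,265);vs=np.ones((65,75));vs[:20,50:]=0
rt=(180,160,225,225);vt=np.zeros((65,45))
U,V=np.meshgrid(np.arange(180,225),np.arange(160,225));uc=(U-150)*4+480;vc=(V-150)*4
vt[((uc>=665)&(vc<240))|((uc>=630)&(vc<140))]=1
if n>="8": vt[:]=1;vs[:]=1
q0=[662.5,200.7,z,-22.5,0,0]
a,b=(cs,rs,False,vs),(ct,rt,True,vt)
for nm,v,fr,o in(("both",[a,b],[0,1,2,3,4],(662.5,200.7)),("scene",[a],[0,1,3],(662.9,200.5)),("top",[b],[0,1,3],(662.,200.9))):
    q,e,e0=solve(v,q0,fr);d=q[:2]-o;print(nm,q.round(2),round(e,1),"along",round(d@[.924,-.383],2),"lat",round(d@[.383,.924],2))
cv2.imwrite(f"pics/k{n}.png",np.hstack([crop(cs["image"],330,180,80,100,5),crop(ct["image"],160,150,80,100,5)]))
E
python3 chk.py 4 50
```

```text
t: 9.8
tool_pos: [0.5842, 0.2337, 0.0346]
orientation: [-0.614, -3.08, 0.001]
force: [-0.1, -0.0, -1.0]
opening: 0.0154
t 9.8 pos [0.5842 0.2337 0.0346] turn [-0.06 -0.07 -0.04] shift_cm(target axes) [ 0.   -0.05  0.5 ] F [-0.1 -0.  -1. ] op 0.0154
both [662.39 200.53  50.92 -22.54   0.76   0.  ] 18.0 along -0.04 lat -0.2
scene [662.02 199.8   50.   -22.61   0.     0.  ] 11.1 along -0.55 lat -0.98
top [662.27 201.86  50.   -23.09   0.     0.  ] 0.9 along -0.12 lat 0.99
```

Centred to within 1 mm in both views. Lowering gently while watching the force.

```bash
python3 -m inch '[[[0,0,0.15,0,0,0,1],[0,0,0.1,0,0,0,1],[0,0,0.05,0,0,0,1],[0,0,0,0,0,0,1]]]'; python3 -m inch '[[[0,0,0.05,0,0,0,1],[0,0,0.05,0,0,0,1],[0,0,0,0,0,0,1]]]'; python3 d.py .584 .2332 .0296 -22.5
```

```text
t: 10.3
tool_pos: [0.5849, 0.2338, 0.0326]
orientation: [-0.614, -3.081, 0.0]
force: [0.7, 0.4, -2.1]
opening: 0.0156
t: 10.6
tool_pos: [0.5848, 0.2338, 0.0316]
orientation: [-0.614, -3.081, 0.0]
force: [-0.6, 0.1, -1.2]
opening: 0.0155
t 10.6 pos [0.5848 0.2338 0.0316] turn [-0.01 -0.01 -0.04] shift_cm(target axes) [ 0.05 -0.09  0.2 ] F [-0.6  0.1 -1.2] op 0.0155
```

```bash
python3 -m inch '[[[0.05,0,0.05,0,0,0,1],[0,0,0.05,0,0,0,1],[0,0,0,0,0,0,1],[0,0,0,0,0,0,1]]]'; python3 -m inch '[[[0,0,0.05,0,0,0,1],[0,0,0,0,0,0,1],[0,0,0,0,0,0,1]]]'; python3 d.py .584 .2332 .0296 -22.5
```

```text
t: 11.0
tool_pos: [0.5844, 0.2341, 0.0306]
orientation: [-0.614, -3.081, 0.0]
force: [0.1, 0.6, -1.2]
opening: 0.0154
t: 11.3
tool_pos: [0.5845, 0.234, 0.0302]
orientation: [0.614, 3.081, 0.0]
force: [-0.3, -0.1, -1.6]
opening: 0.0155
t 11.3 pos [0.5845 0.234  0.0302] turn [ 0.    0.   -0.05] shift_cm(target axes) [ 0.02 -0.1   0.06] F [-0.3 -0.1 -1.6] op 0.0155
```

```bash
python3 -m inch '[[[0,0,0.05,0,0,0,1],[0,0,0,0,0,0,1],[0,0,0,0,0,0,1]]]'; python3 -m inch '[[[0,0,0.05,0,0,0,1],[0,0,0,0,0,0,1],[0,0,0,0,0,0,1]]]';python3 chk.py 5 46.5
```

```text
t: 11.6
tool_pos: [0.5845, 0.2341, 0.0297]
orientation: [0.614, 3.081, 0.0]
force: [-0.2, -0.6, -0.7]
opening: 0.0156
t: 11.9
tool_pos: [0.5845, 0.2341, 0.0294]
orientation: [0.614, 3.081, 0.0]
force: [-2.1, -0.5, 2.2]
opening: 0.0153
both [ 6.6222e+02  2.0080e+02  4.5980e+01 -2.2660e+01  6.2000e-01  0.0000e+00] 16.7 along -0.3 lat -0.02
scene [663.18 200.28  46.5  -22.87   0.     0.  ] 11.6 along 0.34 lat -0.1
top [661.81 201.58  46.5  -23.03   0.     0.  ] 0.4 along -0.43 lat 0.56
```

Contact (Fz swung from −1 to +2 N) and centred within 0.6 mm. A touch lower, then ease the grip and open.

```bash
python3 -m inch '[[[0,0,0.04,0,0,0,1],[0,0,0,0,0,0,1],[0,0,0,0,0,0,1]]]'; python3 -m inch '[[[0,0,0,0,0,0,1],[0,0,0,0,0,0,1],[0,0,0,0,0,0,1]]]' 3; python3 -m inch '[[[0,0,0,0,0,0,0.6],[0,0,0,0,0,0,0.4],[0,0,0,0,0,0,0.2],[0,0,0,0,0,0,0],[0,0,0,0,0,0,0]]]'
```

```text
t: 12.3
tool_pos: [0.5845, 0.2341, 0.0291]
orientation: [0.614, 3.081, 0.0]
force: [-3.3, -0.6, 5.1]
opening: 0.0154
t: 12.6
tool_pos: [0.5845, 0.2342, 0.0287]
orientation: [0.614, 3.081, 0.0]
force: [-1.1, 1.6, 2.4]
opening: 0.0161
t: 13.1
tool_pos: [0.5845, 0.234, 0.0287]
orientation: [-0.614, -3.081, 0.0]
force: [0.4, 0.5, -0.1]
opening: 0.0446
```

```bash
python3 -m inch '[[[0,0,-0.5,0,0,0,0],[0,0,-1,0,0,0,0],[0,0,-2,0,0,0,0],[0,0,-3,0,0,0,0],[0,0,-4,0,0,0,0]]]' >/dev/null; python3 -m inch '[[[1,-2,-3,0,0,0,0],[2,-4,0,0,0,0,0],[2,-4,0,0,0,0,0],[2,-4,0,0,0,0,0],[2,-4,0,0,0,0,0]]]'; python3 -m inch '[[[2,-4,0,0,0,0,0],[2,-4,0,0,0,0,0],[0,0,0,0,0,0,0]]]'
sed -i 's/vs\[:\]=1/vs[:]=1;rs=(330,190,405,255)/' chk.py; python3 chk.py 8 46.5
python3 - <<'E'
from h import *
t=load("top8.npz")["image"];s=load("scene8.npz")["image"]
o=np.zeros((600,800,3),np.uint8);o[:360,:480]=crop(s,335,195,80,60,6);o[:360,480:]=crop(t,155,155,80,90,4)[:,:320];o[360:,:427]=crop(s,150,130,142,80,3)[:240,:427];o[360:,427:800]=crop(t,320,140,124,80,3)[:,:373]
cv2.imwrite("pics/fin.png",o)
E
```

```text
t: 14.1
tool_pos: [0.4313, 0.1015, 0.1647]
orientation: [0.613, 3.08, 0.001]
force: [0.2, -1.1, 0.7]
opening: 0.0466
t: 14.4
tool_pos: [0.3621, 0.0416, 0.1643]
orientation: [0.617, 3.078, -0.001]
force: [1.2, -0.5, -0.5]
opening: 0.0464
both [662.45 201.06  46.53 -22.76   0.85   0.  ] 75.6 along -0.18 lat 0.31
scene [663.04 200.2   46.5  -22.73   0.     0.  ] 22.9 along 0.24 lat -0.22
top [661.74 201.89  46.5  -22.93   0.     0.  ] 43.5 along -0.62 lat 0.82Traceback (most recent call last):
  File "<stdin>", line 3, in <module>
ValueError: could not broadcast input array from shape (240,426,3) into shape (240,427,3)
```

Run:
```python
from h import *
t=load("top8.npz")["image"];s=load("scene8.npz")["image"]
o=np.zeros((600,800,3),np.uint8);o[:360,:480]=crop(s,335,195,80,60,6);o[:360,480:]=crop(t,155,155,80,90,4);o[360:,:426]=crop(s,150,130,142,80,3);o[360:,428:]=crop(t,320,140,124,80,3)
cv2.imwrite("pics/fin.png",o)
```

```text
(no output)
```

View pics/fin.png

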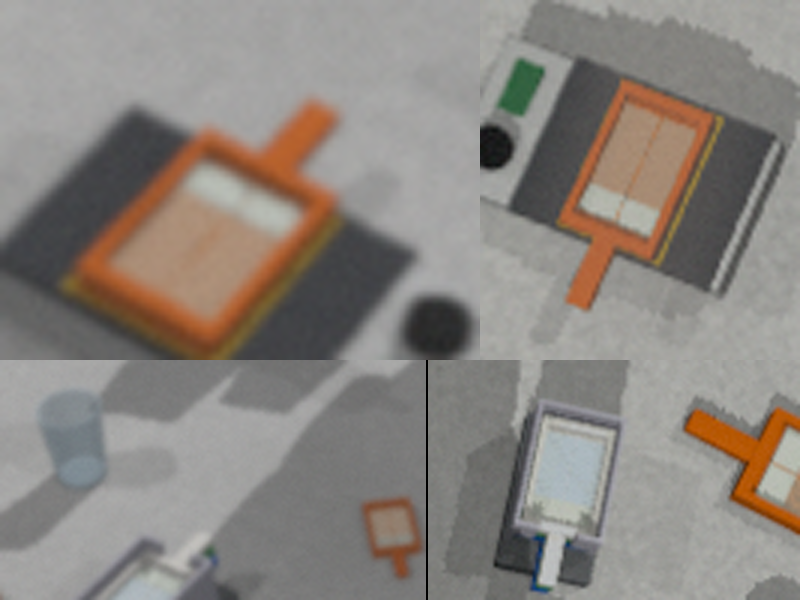

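The tray lies flat on the outline: body at scene crop (80–335,130–340), top crop (560–715,80–260), tongue over the plate edge at (580,290). The other three are stacked in the stacker (565,465), and the beaker and both look-alike trays are where they were. Handing in.

```bash
python3 -c "
from plant import robot
robot.close_job()"
```

```text
the job is handed in; nothing more can be done
```

I pulled the orange tray 13 cm straight out of the stacker by its tongue, set it down on the warmer's yellow outline and let go. I handed the job in with the robot clear of everything, at about 14.5 s of the 48 s.

- **Stacker:** the blue, green and white trays dropped and are still stacked inside.
- **Carry and set-down:** I corrected the tray's position by about 3 mm while it was over the outline. Wrist forces I read stayed at or below about 6 N, including at set-down.
- **Placement:** the final camera fits put the tray within about 0.6 mm of the outline's centre lengthwise and 0.8 mm sideways, where 2 mm and 4 mm are allowed. It is turned less than 0.5° from the outline and lies flat, with its tongue over the plate edge on the robot's side.
- **Disagreement:** the two cameras differ by about 1 mm. The last top-camera fit was also rougher than the earlier ones, because its simple outline mask took in the tongue.
- **Other items:** the arm never came near the bottle, beaker or jar. The beaker is visible standing in the last picture; I did not check the bottle and jar again at the end.

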